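# Empty the gate tray of spent columns into the catch bin

### The arm

A 6-joint arm with a two-finger parallel gripper is mounted at the origin on the work surface. World frame = base frame: x ahead of the robot, y to its left, z up, the work surface at z = 0. Lengths are in m, angles in degrees, forces in N, time in s.
With the tool pointing down it reaches from about 0.3 to 0.75 m from the base axis. Payload 8.5 kg.
Tool frame: the origin (TCP) lies between the finger pads; the fingertips stand 17 mm ahead of it and the grasp point (between the pads) lies 2 mm behind it; z points along the fingers, y is the direction in which the jaws open and shut (so a half turn about z gives the same grasp; the last joint's range is limited). The gripper opens to 85 mm and grips with 20 to 120 N. Pads are 22 mm wide; open, the fingers measure 114 mm over their backs; the gripper's body (76 mm by 85 mm) begins 54 mm behind the grasp point. The pads swing forward as they close: fully open they stand 13 mm farther back than shut.
Start: joints at [-82.122, 21.807, 74.336, -0, 83.858, -12.336], TCP at [0.19, -0.516, 0.248] pointing down, gripper open.
Joint ranges: [-178.18, 178.18], [-50.72, 133.34], [12.68, 142.11], [-81.47, 261.47], [9.98, 163.14], [-165.26, 165.26]. Speed limits (degrees/s): [136.94, 136.94, 180, 180, 180, 180].

### API

Orientations are given as a 3x3 rotation matrix whose columns are the frame's x, y, z axes.
In Python, from rig import readout, eyes, env gives the robot as it stands.
- The arm moves only by the tool arm_command, never from a script. Its argument "rows" is text: rows parted by semicolons, each of 7 numbers parted by spaces: the closure, from 0 (fully open) to 1 (shut), then the shift along the tool's x, y, z in mm, then the turn, a rotation vector about the tool's x, y, z in degrees. In form: grip dx dy dz rx ry rz; .... A call has 1 to 5 rows; each row shifts and turns the commanded pose from where the row before left it, along the tool's axes as they then stand; what a row does not reach is not made up. A row lasts 1/12 s, in which the tool goes at most 41.7 mm and 7.16 degrees, less where a joint would pass 70% of its speed; a pose out of reach is approached as far as the arm can. A call with a gripper value outside its range is refused whole. The fingers move at their own pace and stop on an object; "squeeze" is the grip in N (left out, the last holds). Time passes only in rows, so rows that do not move let the fingers close. It gives the time, the measured TCP pose, the force and the opening at its end, in the units of the state.
- readout.observe(): the state, without advancing time (a new reading comes with each control period).
- eyes.get_image(name): name is "scene" or "top"; returns the picture (420x560x3 uint8, red, green, blue); there is no depth.
- eyes.camera_model(name): a dict with "mtx" (3x3 intrinsics, pixels), "view" (4x4, takes a point from world to camera coordinates). Camera axes: x right, y up, looking along -z (the intrinsics and any distortion apply to the point x, -y, -z); pixel columns grow to the right and rows downward; lengths in m; the calibration is good to about 2 mm. A picture is of the moment at which its call begins. camera_model takes no time and is no camera call.
- env.close_job(): hands the job in, once; it reports no verdict.
The state is a dict: "time_s": time; "q": joint angles; "qvel": joint speeds; "joint_efforts": joint torques, N m; "position": TCP position; "tool_rot": TCP orientation; "ft_force": force on the tool from outside, world axes, zero at the start; "wrist_torque": the same for the moment, N m; "grip_width": finger opening in m.
Only numpy, scipy, OpenCV 4.12 (cv2) and the standard library are available. Lean on these libraries where they do the work, as an engineer would, in place of code of your own. Each camera call takes 0.05 s, during which the arm holds its last target. There are 200 camera calls.

### The job

First slide the grey catch bin squarely under the gate end of the tipping tray, close up to its stand. Then lower the tray's end gate all the way and tip the tray by the grip at its other end so that all three spent steel columns slide out over the gate into the bin, without touching them with the gripper. Finally lower the tray gently back to level (do not drop it) and raise the gate fully shut again; leave the bin where it is and everything else on the bench undisturbed.

Things in the scene. Friction and masses are not known exactly. Their poses are not given: they have to be found in the camera images.
- stand: Grey steel stand of the tipping tray, fixed. Origin on the bench straight below the tray's pivot line, which is 130 mm up and along stand x; the gate hinges on the same line. +y points from the gate end to the grip end; z up. Two posts (24 mm deep in y, 146 mm high) stand at x = +-74 mm beside the pivot; base plate 156 mm wide, 8 mm thick, y -15 to +180 mm.
- tray (a joint): Tipping angle about the pivot line, rad: 0 level (stop), grows as the grip end is lifted, stop 0.75. Turns freely, falls back by its weight; about 5 N at the grip lifts it. Open aluminium pan 130 mm wide, 170 mm from pivot line to back wall, floor 1 mm above the pivot line, walls 41 mm above it. The columns start to slide at 0.25 to 0.35 rad; at 0.6 rad all slide out in 1 to 2 s.
- tray_grip (a point): Grip point of the tray: a flat steel blade 60 mm wide (x), 6 mm thick, rising 66 mm from the top of the back wall and, tray level, leaning 35 degrees from vertical outwards (to stand +y). The point is on its mid-plane, 21 mm short of its upper end; tray level, it is 197 mm from the pivot line along stand y and 75 mm above it. Axes are the tray's, turning with it about x.
- gate (a joint): Angle of the end gate relative to the tray, rad: 0 upright and shut (stop), grows as it is lowered outwards, 1.6 fully lowered (stop), where it carries on the tray's floor. Stiff hinge (0.15 N m) on the pivot line: it stays where it is left. Steel plate 126 mm wide, 5 mm thick, 42 mm high.
- gate_rod (a point): Middle of the gate's handle: a round rod 8 mm thick, 90 mm long along x, on two prongs past the gate's free edge, with a 28 mm open window between plate and rod. Shut, it is 75 mm above the hinge line and 9.5 mm outside it (to stand -y); it swings outwards and down with the gate. Axes turn with the gate about x.
- drop_place (a point): Mark fixed to the stand, on the bench, 130 mm out from the pivot line (stand -y): the place for the middle of the bin. Axes as the stand's.
- bin_center (a point): Centre (half-way up, 30 mm) of the loose grey plastic open catch bin, 150 mm (its x) by 200 mm (its y) by 60 mm high, walls and floor 5 mm thick, about 0.4 kg. Its y axis is its long direction and at the start points roughly like the stand's +y. The end wall at its -y, away from the stand, can be pinched from above.
- column0: Spent steel column, one of three alike, lying in the tray lengthwise: a 14 mm tube with a 20 mm hexagon nut at either end, 100 mm long. Origin at its centre, y along its length.
- column1: As column0.
- column2: As column0.
- amber_bottle: Bystander: brown bottle, 68 mm thick, 150 mm high. Origin at its underside.
- beaker: Bystander: glass beaker, 80 mm wide, 100 mm high. Origin at its underside.
- jar: Bystander: white jar, 60 mm wide, 80 mm high. Origin at its underside.
- tip_box: Bystander: white box 85 x 120 x 60 mm. Origin at its underside.
- wrench: Bystander: steel wrench lying flat, 160 mm long along its x. Origin under its middle.
- carton: Bystander: cardboard carton 200 x 50 x 35 mm. Origin at its underside.
- vial_rack: Bystander: white rack 100 x 50 x 48 mm with brown vials. Origin at its underside.
Things that resemble listed ones, but are neither listed nor needed, are in the scene too. What is shaped like the column0 but orange is not meant.

How it is judged (in metres and radians):
On the way, in this order (a step that is already met when the one before it is completed fails the run):
1. the bin stands on the bench under the gate end: its middle within 45 mm of the drop place, square to the stand within 15 degrees, while the gate is still shut (horizontal distance between bin_center and drop_place below 0.045 m and angle between the y axis of bin_center and the y axis of stand, either way round below 0.26 rad and angle between bin_center's own z axis and vertical below 0.05 rad and height (world z) of bin_center below 0.036 m and value of joint gate below 0.2 rad), for 0.2 s.
2. the gate is lowered (past 1.3 rad) with the tray still down (value of joint gate above 1.3 rad and value of joint tray below 0.12 rad), for 0.2 s.
3. the tray is tipped past 0.2 rad with the gate still down (value of joint tray above 0.2 rad and value of joint gate above 1.2 rad), for 0.2 s.
4. all three columns lie in the bin and the tray is level again (x of column0 in the frame of bin_center between -0.072 and 0.072 m and y of column0 in the frame of bin_center between -0.097 and 0.097 m and z of column0 in the frame of bin_center between -0.035 and 0.03 m and x of column1 in the frame of bin_center between -0.072 and 0.072 m and y of column1 in the frame of bin_center between -0.097 and 0.097 m and z of column1 in the frame of bin_center between -0.035 and 0.03 m and x of column2 in the frame of bin_center between -0.072 and 0.072 m and y of column2 in the frame of bin_center between -0.097 and 0.097 m and z of column2 in the frame of bin_center between -0.035 and 0.03 m and value of joint tray below 0.06 rad), for 0.2 s.
At the end, for the whole second after the job is handed in: All three columns at rest in the bin (centres inside its walls and below its rim), the tray level (within 0.06 rad), the gate shut (within 0.12 rad), the bin flat on the bench with its middle within 60 mm of the drop place and square within 20 degrees (all of step 4 and linear speed of each of column0, column1, column2 below 0.03 m/s and value of joint gate below 0.12 rad and horizontal distance between bin_center and drop_place below 0.06 m and angle between the y axis of bin_center and the y axis of stand, either way round below 0.35 rad and angle between bin_center's own z axis and vertical below 0.05 rad and height (world z) of bin_center below 0.036 m); the robot touches nothing.
It fails at once if the gripper touches a column (over 1 N) (contact force between the fingers and column0 above 1 N or contact force between the fingers and column1 above 1 N or contact force between the fingers and column2 above 1 N).
It fails at once if the tray is dropped: it falls back faster than 2 rad/s (velocity of joint tray below -2 rad/s).
It fails at once if a bystander is moved by more than 30 mm (distance of any of amber_bottle, beaker, jar, tip_box, wrench, carton, vial_rack from where it was at the start of the episode above 0.03 m).
It also fails if it takes over 72 s, if anything falls off the work surface, if the arm or the gripper's body presses on something with over 40 N, if the wrist force passes 120 N, or if a joint passes its speed limit or range.

## Working session

There is one attempt and no reset: what is moved stays moved. The work goes in short steps, Python scripts to look and compute and a tool call to move; the robot and the scene stay as the last step left them, time stands still between calls to the robot, and variables do not carry over. Pictures are saved under pics/ and viewed, about 8 in all and at most 12, crops included, and the job is handed in when it is done.

Besides the shell and the picture viewer there is one more tool, called after "Call:" as name(argument=value, ...) on one line, values as JSON. arm_command: Moves the arm, as the interface text tells. Its arguments: {"type":"object","properties":{"rows":{"type":"string"},"squeeze":{"type":"number"}},"required":["rows"]}

```bash
ls; mkdir -p pics; python3 - <<'E'
from rig import readout, eyes, env
import cv2
for n in("scene","top"):
    im=eyes.get_image(n); cv2.imwrite(f"pics/{n}0.png",im[:,:,::-1])
    m=eyes.camera_model(n); print(n,m)
print(readout.observe())
E
```

```text
pics
scene {'mtx': array([[392.13784581,   0.        , 272.8794763 ],
       [  0.        , 392.13784581, 207.96765833],
       [  0.        ,   0.        ,   1.        ]]), 'view': array([[-0.13491617,  0.99084153,  0.00553962, -0.00810123],
       [-0.51241851, -0.07455547,  0.85549328,  0.15524285],
       [ 0.84807128,  0.11258127,  0.51778428, -1.55289303],
       [ 0.        ,  0.        ,  0.        ,  1.        ]])}
top {'mtx': array([[441.95399755,   0.        , 280.91512119],
       [  0.        , 441.95399755, 213.333738  ],
       [  0.        ,   0.        ,   1.        ]]), 'view': array([[-2.83176764e-02, -9.99583070e-01, -5.63880294e-03,
         8.82256779e-02],
       [ 9.79263394e-01, -2.88732126e-02,  2.00523171e-01,
        -5.57100053e-01],
       [-2.00602377e-01,  1.56476942e-04,  9.79672732e-01,
        -1.05582328e+00],
       [ 0.00000000e+00,  0.00000000e+00,  0.00000000e+00,
         1.00000000e+00]])}
{'time_s': 0.1, 'q': array([-8.21246884e+01,  2.18396238e+01,  7.43796397e+01, -2.15849971e-03,
        8.38591241e+01, -1.23367616e+01]), 'qvel': array([-0.04698156,  0.03317036, -0.12986405,  0.04669055, -0.04082913,
       -0.10280638]), 'joint_efforts': array([ 3.88974484e-03, -4.49219763e+01, -2.31658673e+01, -1.73865378e-04,
        3.59568454e-03, -1.05965114e-05]), 'position': array([ 0.18996887, -0.51589097,  0.24775467]), 'tool_rot': array([[ 9.38418869e-01,  3.45499602e-01, -2.24560577e-04],
       [ 3.45499581e-01, -9.38417933e-01,  1.35008734e-03],
       [ 2.55722966e-04, -1.34453302e-03, -9.99999063e-01]]), 'ft_force': array([1.06320688, 0.16722002, 0.69684051]), 'wrist_torque': array([-7.43406205e-05,  4.06424434e-02,  1.92715995e-02]), 'grip_width': 0.08563510862331428}
```

View pics/scene0.png

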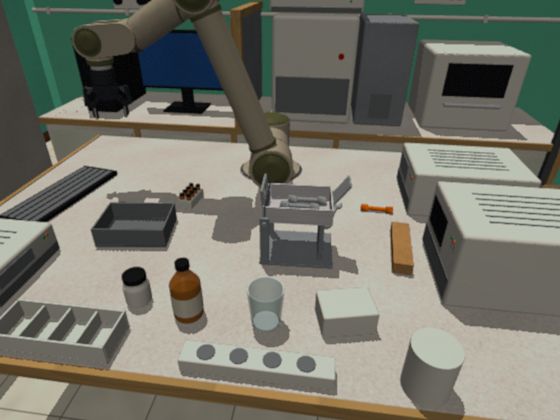

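View pics/top0.png

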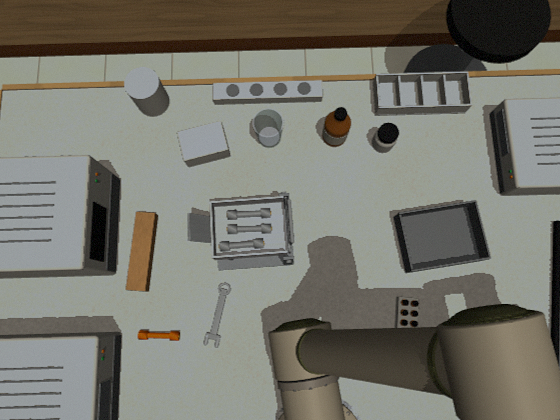

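The picture shows the tray at about (250,228) in top. Its grip blade is on the left at (198,226) and its gate on the right at (290,228). Two things could be the bin: the dark grey open box at (440,237) and the compartmented tray at (422,92). The open 150x200 box at (440,237) fits, since it has no compartments and its long side runs along the stand's y. I'll confirm with crops.

```bash
python3 - <<'E'
import cv2
a=cv2.imread("pics/top0.png")[180:290,180:500]; b=cv2.imread("pics/scene0.png")[165:275,85:365]
a=cv2.resize(a,(800,275),interpolation=cv2.INTER_CUBIC); b=cv2.resize(b,None,fx=800/280,fy=800/280,interpolation=cv2.INTER_CUBIC)
cv2.imwrite("pics/crop1.png",cv2.vconcat([a,b]))
E
```

```text
(no output)
```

View pics/crop1.png

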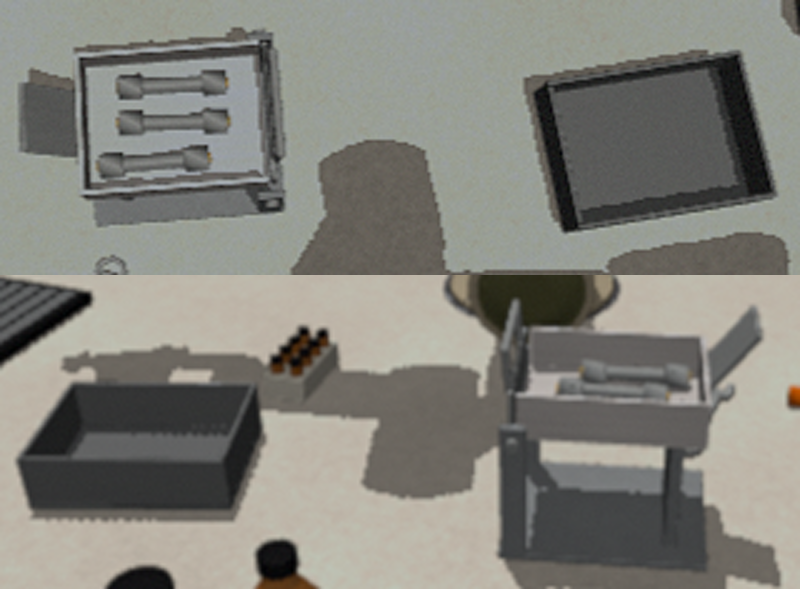

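```bash
cat > h.py <<'E'
import numpy as np
from scipy.optimize import least_squares
from rig import readout, eyes, env
def proj(n,P):
    m=eyes.camera_model(n); P=np.atleast_2d(P); c=P@m["view"][:3,:3].T+m["view"][:3,3]
    c=c*[1,-1,-1]; p=c@m["mtx"].T; return p[:,:2]/p[:,2:]
def Rz(a): c,s=np.cos(a),np.sin(a); return np.array([[c,-s,0],[s,c,0],[0,0,1]])
def fit(obs,x0):  # obs: list (cam, local point mm, pixel)
    f=lambda v: np.concatenate([(proj(n,Rz(v[2])@(np.array(p)/1e3)+[v[0],v[1],0])[0]-px) for n,p,px in obs])
    r=least_squares(f,x0,loss='soft_l1'); return r.x,r.fun.reshape(-1,2) if r.fun.size==2*len(obs) else r.fun
T=lambda x,y:np.array([180+x/2.5,180+y/2.5])
S=lambda x,y:np.array([85+x/2.857,165+(y-275)/2.857])
E
python3 - <<'E'
from h import *
np.set_printoptions(precision=4,suppress=True)
st=[("top",(30,209,222),T(20,82)),("top",(-30,209,222),T(20,153)),("top",(65,173,171),T(76,50)),("top",(-65,173,171),T(84,197)),
("scene",(78,-15,4),S(500,555)),("scene",(78,180,4),S(706,565)),("scene",(78,-12,146),S(500,430)),("scene",(78,12,146),S(526,430))]
v,r=fit(st,[.5,0,0]);print(v,np.degrees(v[2]));print(r)
b=[("top",(75,100,60),T(527,79)),("top",(75,-100,60),T(741,53)),("top",(-75,-100,60),T(775,193)),("top",(-75,100,60),T(566,231)),
("scene",(75,-100,60),S(20,459)),("scene",(75,100,60),S(232,459)),("scene",(-75,100,60),S(258,387)),("scene",(-75,-100,60),S(78,383))]
w,r=fit(b,[.5,-.4,0]);print(w,np.degrees(w[2]));print(r)
R=Rz(v[2])
for n,p in dict(drop=(0,-130,0),grip=(0,197,205),rod=(0,-9.5,205)).items(): print(n,R@np.array(p)/1e3+[v[0],v[1],0])
print("bin in stand",R.T@np.array([w[0]-v[0],w[1]-v[1],0]), "far wall",Rz(w[2])@[0,-.0975,0]+[w[0],w[1],0], "goal wall", R@[0,-.2275,0]+[v[0],v[1],0])
E
```

```text
[0.5132 0.0609 0.0558] 3.198236718769211
[[-0.246   0.5271]
 [ 0.9428 -0.1266]
 [-2.665   1.4473]
 [-2.8708 -0.2228]
 [-1.4689  0.733 ]
 [ 0.2173  1.322 ]
 [-1.0316 -0.3542]
 [-0.4622  0.1093]]
[ 0.492  -0.3241  0.1307] 7.489311175904859
[[ 4.691   0.5477]
 [-3.0604 -1.4531]
 [-1.6733  1.3469]
 [ 1.9975 -0.8224]
 [ 0.4413  0.2227]
 [-0.967   0.7464]
 [ 1.6201 -1.6857]
 [-0.4242 -0.7486]]
drop [ 0.5204 -0.0689  0.    ]
grip [0.5022 0.2576 0.205 ]
rod [0.5137 0.0514 0.205 ]
bin in stand [-0.0426 -0.3831  0.    ] far wall [ 0.5047 -0.4207  0.    ] goal wall [ 0.5258 -0.1663  0.    ]
```

The crop confirms the bin is the plain dark box. Stand and bin poses are both fitted, so I'll pinch the bin's far wall next.

```bash
cat >> h.py <<'E'
from scipy.spatial.transform import Rotation as Ro
np.set_printoptions(precision=3,suppress=True)
V=np.array([0.5132,0.0609,0.0558])
def stand(p): return Rz(V[2])@(np.array(p)/1e3)+[V[0],V[1],0]
def down(yaw,tilt=0): # jaw axis y along +y turned by yaw(deg); tilt about stand x (deg)
    y=np.array([-np.sin(np.radians(yaw)),np.cos(np.radians(yaw)),0]); z=np.array([0,0,-1.]); 
    R=np.stack([np.cross(y,z),y,z],1)
    ax=np.array([np.cos(V[2]),np.sin(V[2]),0]); return Ro.from_rotvec(ax*np.radians(tilt)).as_matrix()@R
def delta(pos,R):
    s=readout.observe(); R0=s["tool_rot"]; c=[R,R@np.diag([-1,-1,1])]
    rv=min([Ro.from_matrix(R0.T@k).as_rotvec(degrees=True) for k in c],key=np.linalg.norm)
    print("t",s["time_s"],"p",s["position"],"w",s["grip_width"],"F",s["ft_force"]); print("shift mm",R0.T@(np.array(pos)-s["position"])*1e3,"turn",rv, "total deg",np.linalg.norm(rv))
E
python3 -c "
from h import *
delta([.505,-.421,.13],down(7.5))"
```

```text
t 0.1 p [ 0.19  -0.516  0.248] w 0.08563510862331428 F [1.063 0.167 0.697]
shift mm [328.386  19.954 117.812] turn [-0.078 -0.006 12.712] total deg 12.712546411999304
```

Call:
arm_command(rows="0 33 2 0 0 0 0;0 33 2 0 0 0 0;0 33 2 0 0 0 0;0 33 2 0 0 0 0;0 33 2 0 0 0 0")

```text
time_s: 0.52
position: [0.3497, -0.4677, 0.248]
tool_rot: [[0.938, 0.345, -0.0], [0.345, -0.938, 0.001], [-0.0, -0.001, -1.0]]
ft_force: [-0.2, -0.1, -0.2]
grip_width: 0.0856
```

Call:
arm_command(rows="0 33 2 10 0 0 0;0 33 2 20 0 0 0;0 33 2 20 0 0 0;0 33 2 30 0 0 6;0 31 2 36 0 0 6.7")

```text
time_s: 0.93
position: [0.5017, -0.4249, 0.1383]
tool_rot: [[0.992, 0.127, 0.001], [0.127, -0.992, -0.001], [0.001, 0.001, -1.0]]
ft_force: [-0.5, -1.2, 0.4]
grip_width: 0.0853
```

```bash
python3 -c "
from h import *
delta([.505,-.421,.047],down(7.5))"
```

```text
t 0.9333 p [ 0.502 -0.425  0.138] w 0.08530787463379261 F [-0.547 -1.241  0.448]
shift mm [ 3.703 -3.607 91.307] turn [ 0.076 -0.062 -0.193] total deg 0.2160338903380435
```

Call:
arm_command(rows="0 0 0 25 0 0 0;0 0 0 30 0 0 0;0 0 0 25 0 0 0;0 0 0 3 0 0 0;0 0 0 0 0 0 0")

```text
time_s: 1.35
position: [0.4992, -0.4255, 0.0545]
tool_rot: [[0.991, 0.131, -0.002], [0.131, -0.991, 0.003], [-0.002, -0.003, -1.0]]
ft_force: [-0.5, -0.8, 1.2]
grip_width: 0.0851
```

Call:
arm_command(rows="1 0 0 0 0 0 0;1 0 0 0 0 0 0;1 0 0 0 0 0 0;1 0 0 0 0 0 0;1 0 0 0 0 0 0", squeeze=40)

```text
time_s: 1.77
position: [0.4997, -0.4263, 0.0567]
tool_rot: [[0.991, 0.131, 0.001], [0.131, -0.991, -0.001], [0.001, 0.001, -1.0]]
ft_force: [0.4, -0.4, -0.3]
grip_width: 0.0256
```

Call:
arm_command(rows="1 0 0 0 0 0 0;1 0 0 0 0 0 0;1 0 0 0 0 0 0;1 0 0 0 0 0 0;1 0 0 0 0 0 0")

```text
time_s: 2.18
position: [0.4998, -0.4265, 0.0564]
tool_rot: [[0.991, 0.131, 0.001], [0.131, -0.991, -0.001], [0.001, 0.001, -1.0]]
ft_force: [0.5, -2.0, 5.3]
grip_width: 0.0043
```

```bash
python3 -c "
from h import *
import cv2
delta(np.append(stand([0,-227.5,0])[:2],.052),down(3.2))
cv2.imwrite('pics/top1.png',eyes.get_image('top')[150:300,180:560,::-1].repeat(2,0).repeat(2,1))"
```

```text
t 2.1833 p [ 0.5   -0.427  0.056] w 0.004335901667190958 F [ 0.513 -1.952  5.328]
shift mm [  59.857 -254.635    4.086] turn [ 0.083 -0.043  4.314] total deg 4.3145673466042265
```

View pics/top1.png

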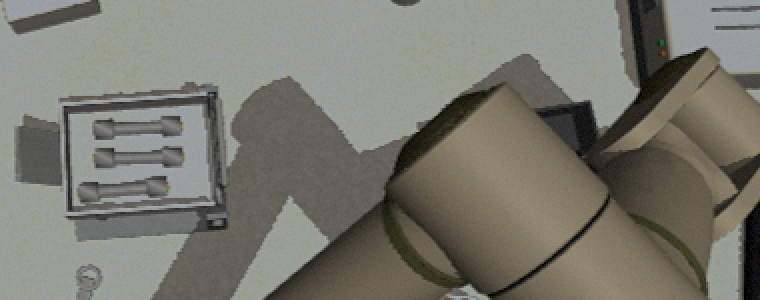

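Call:
arm_command(rows="1 4 -15 0 0 0 0;1 6 -25 0 0 0 0;1 6 -26 0 0 0 0;1 6 -26 0 0 0 0;1 6 -26 0 0 0 0")

```text
time_s: 2.65
position: [0.5122, -0.3056, 0.0564]
tool_rot: [[0.991, 0.13, 0.001], [0.13, -0.991, -0.003], [0.001, 0.003, -1.0]]
ft_force: [-0.1, -5.6, 4.2]
grip_width: 0.0042
```

Call:
arm_command(rows="1 6 -26 0 0 0 0;1 6 -26 0 0 0 0;1 6 -26 0 0 0 0;1 6 -26 0 0 0 1;1 6 -20 0 0 0 1")

```text
time_s: 3.07
position: [0.5259, -0.1778, 0.0564]
tool_rot: [[0.995, 0.096, 0.001], [0.096, -0.995, -0.002], [0.0, 0.002, -1.0]]
ft_force: [-1.3, -5.1, 5.7]
grip_width: 0.0041
```

```bash
python3 -c "
from h import *
import cv2
delta(np.append(stand([0,-227.5,0])[:2],.056),down(3.2))
a=eyes.get_image('top')[160:300,180:500,::-1];b=eyes.get_image('scene')[150:290,80:400,::-1]
cv2.imwrite('pics/v2.png',np.vstack([a,b]).repeat(2,0).repeat(2,1))"
```

```text
t 3.0667 p [ 0.526 -0.178  0.056] w 0.004133989880395359 F [-1.277 -5.079  5.704]
shift mm [  1.122 -11.544   0.371] turn [ 0.119 -0.026  2.324] total deg 2.32733781503577
```

View pics/v2.png

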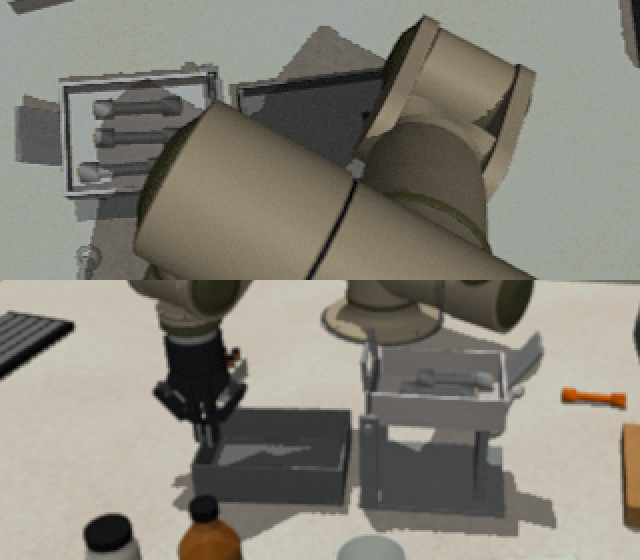

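Call:
arm_command(rows="1 1 -4 0 0 0 1;1 0 -4 0 0 0 1.3;1 0 0 0 0 0 0;0 0 0 0 0 0 0;0 0 0 0 0 0 0")

```text
time_s: 3.58
position: [0.5259, -0.1703, 0.0555]
tool_rot: [[0.998, 0.056, -0.001], [0.056, -0.998, 0.001], [-0.001, -0.001, -1.0]]
ft_force: [0.1, 0.4, -0.6]
grip_width: 0.0274
```

Call:
arm_command(rows="0 0 0 0 0 0 0;0 0 0 0 0 0 0;0 0 0 -20 0 0 0;0 0 0 -38 0 0 0;0 0 0 -38 0 0 0")

```text
time_s: 4.0
position: [0.5254, -0.1702, 0.1519]
tool_rot: [[0.998, 0.056, -0.003], [0.056, -0.998, 0.002], [-0.003, -0.002, -1.0]]
ft_force: [-0.2, -0.9, 0.8]
grip_width: 0.0848
```

Call:
arm_command(rows="0 0 0 -38 0 0 0;0 0 0 -38 0 0 0;0 0 0 -36 0 0 0;0 0 0 0 0 0 0;0 0 0 0 0 0 0")

```text
time_s: 4.42
position: [0.5264, -0.1707, 0.2653]
tool_rot: [[0.998, 0.056, 0.003], [0.056, -0.998, -0.002], [0.003, 0.002, -1.0]]
ft_force: [-0.8, 0.0, -0.5]
grip_width: 0.085
```

```bash
python3 -c "
from h import *
import cv2
delta(stand([0,-9.5,260]),down(3.2))
a=eyes.get_image('top')[160:300,180:500,::-1];b=eyes.get_image('scene')[150:250,120:400,::-1]
cv2.imwrite('pics/v3.png',np.vstack([cv2.resize(a,(800,350),interpolation=2),cv2.resize(b,(800,286),interpolation=2)[:250]]))"
```

```text
t 4.4167 p [ 0.526 -0.171  0.265] w 0.08501418605865493 F [-0.765  0.003 -0.543]
shift mm [  -0.25  -222.496    4.864] turn [ 0.111 -0.178  0.015] total deg 0.2106006007420653
```

View pics/v3.png

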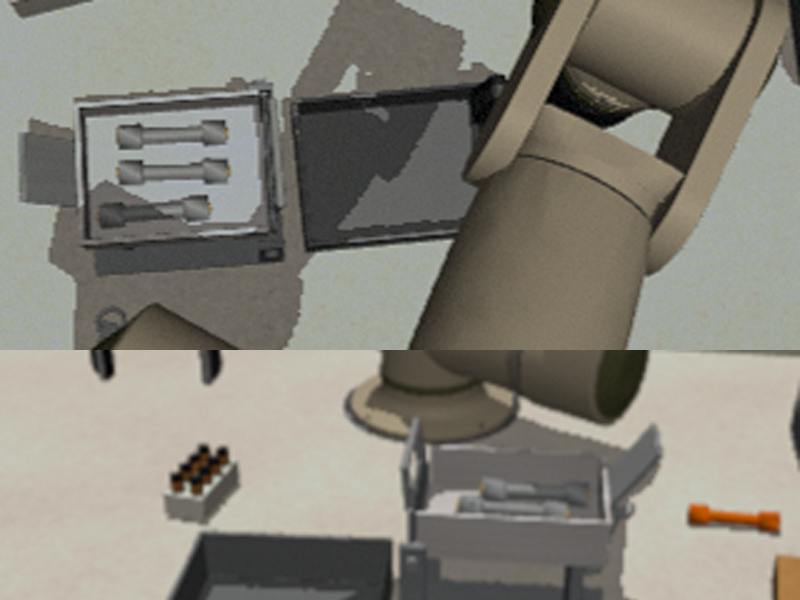

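```bash
python3 -c "
from h import *
print('rod ends pred scene crop', [((q-[120,150])*2.857+[0,350]) for q in proj('scene',np.array([stand([s*45,-9.5,205]) for s in (-1,1)]))])
print('blade top corners pred scene', [((q-[120,150])*2.857+[0,350]) for q in proj('scene',np.array([stand([s*30,209,222]) for s in (-1,1)]))])
print('bin rim pred top crop',[((q-[180,160])*2.5) for q in proj('top',np.array([stand([s*75,-30,60]) for s in (1,-1)]))])
print('rod pred top crop',[((q-[180,160])*2.5) for q in proj('top',np.array([stand([s*45,-9.5,205]) for s in (1,-1)]))])
"
```

```text
rod ends pred scene crop [array([413.421, 422.489]), array([403.282, 468.882])]
blade top corners pred scene [array([653.489, 422.752]), array([659.501, 454.025])]
bin rim pred top crop [array([288.021, 102.185]), array([301.841, 250.384])]
rod pred top crop [array([272.108,  99.601]), array([281.288, 201.24 ])]
```

The bin end and the rod both lie within about 2 mm of prediction. Next I'll move over the rod and pinch it.

Call:
arm_command(rows="0 0 -38 0 0 0 0;0 0 -38 0 0 0 0;0 0 -38 0 0 0 0;0 0 -38 0 0 0 0;0 0 -38 0 0 0 0")

```text
time_s: 4.93
position: [0.5146, 0.0209, 0.262]
tool_rot: [[0.998, 0.056, -0.003], [0.056, -0.998, 0.001], [-0.003, -0.001, -1.0]]
ft_force: [-0.2, 0.1, 0.8]
grip_width: 0.0851
```

Call:
arm_command(rows="0 0 -32 0 0 0 0;0 0 0 0 0 0 0;0 0 0 25 0 0 0;0 0 0 30 0 0 0;0 0 0 0 0 0 0")

```text
time_s: 5.35
position: [0.5111, 0.0513, 0.203]
tool_rot: [[0.998, 0.056, -0.012], [0.056, -0.998, 0.001], [-0.012, -0.002, -1.0]]
ft_force: [-0.3, 0.5, -1.0]
grip_width: 0.0856
```

```bash
python3 -c "
from h import *
delta(stand([0,-9.5,207]),down(3.2))"
```

```text
t 5.35 p [0.511 0.051 0.203] w 0.08562130318711828 F [-0.293  0.46  -1.015]
shift mm [ 2.622 -0.018 -4.046] turn [-0.118  0.662  0.016] total deg 0.6726557150835136
```

Call:
arm_command(rows="1 3 0 -2 0 0 0;1 0 0 0 0 0 0;1 0 0 0 0 0 0;1 0 0 0 0 0 0;1 0 0 0 0 0 0", squeeze=30)

```text
time_s: 5.77
position: [0.5169, 0.0511, 0.2116]
tool_rot: [[0.998, 0.056, 0.001], [0.056, -0.998, -0.0], [0.001, 0.0, -1.0]]
ft_force: [-0.2, 0.2, 2.1]
grip_width: 0.0255
```

Call:
arm_command(rows="1 0 0 0 0 0 0;1 0 0 0 0 0 0;1 0 0 0 0 0 0;1 0 0 0 0 0 0;1 0 0 0 0 0 0")

```text
time_s: 6.18
position: [0.5168, 0.0513, 0.2112]
tool_rot: [[0.998, 0.056, 0.001], [0.056, -0.998, -0.0], [0.001, 0.0, -1.0]]
ft_force: [-0.6, 0.3, 5.2]
grip_width: 0.0064
```

```bash
python3 -c "
from h import *
delta(stand([0,-9.5,207]),down(3.2))
r=np.hypot(75,9.5);a0=np.arctan2(9.5,75)
A=np.linspace(0,1.6,16);P=np.array([[-r*np.sin(a0+a),r*np.cos(a0+a)] for a in A])
print(np.diff(P,axis=0))"
```

```text
t 6.1833 p [0.517 0.051 0.211] w 0.006423318681338507 F [-0.581  0.34   5.181]
shift mm [-3.044 -0.274  4.201] turn [ 0.003 -0.043  0.013] total deg 0.04464812259493959
[[-7.931 -1.438]
 [-7.733 -2.274]
 [-7.447 -3.084]
 [-7.076 -3.859]
 [-6.625 -4.591]
 [-6.098 -5.27 ]
 [-5.503 -5.889]
 [-4.844 -6.442]
 [-4.131 -6.921]
 [-3.371 -7.321]
 [-2.572 -7.639]
 [-1.744 -7.869]
 [-0.897 -8.01 ]
 [-0.039 -8.06 ]
 [ 0.82  -8.018]]
```

Call:
arm_command(rows="1 0 7.9 1.4 0 0 0;1 0 7.7 2.3 0 0 0;1 0 7.4 3.1 0 0 0;1 0 7.1 3.9 0 0 0;1 0 6.6 4.6 0 0 0")

```text
time_s: 6.6
position: [0.5186, 0.0139, 0.1949]
tool_rot: [[0.998, 0.056, -0.001], [0.056, -0.998, 0.0], [-0.0, -0.0, -1.0]]
ft_force: [-0.9, 4.6, 0.6]
grip_width: 0.0066
```

Call:
arm_command(rows="1 0 6.1 5.3 0 0 0;1 0 5.5 5.9 0 0 0;1 0 4.8 6.4 0 0 0;1 0 4.1 6.9 0 0 0;1 0 3.4 7.3 0 0 0")

```text
time_s: 7.02
position: [0.5198, -0.0095, 0.1628]
tool_rot: [[0.998, 0.056, -0.001], [0.056, -0.998, 0.0], [-0.001, -0.0, -1.0]]
ft_force: [-1.8, 5.3, 1.3]
grip_width: 0.0065
```

Call:
arm_command(rows="1 0 2.6 7.6 0 0 0;1 0 1.7 7.9 0 0 0;1 0 0.9 8 0 0 0;1 0 0 8 0 0 0;1 0 -0.8 8 0 0 0")

```text
time_s: 7.43
position: [0.52, -0.0122, 0.1239]
tool_rot: [[0.998, 0.056, -0.0], [0.056, -0.998, 0.003], [-0.0, -0.003, -1.0]]
ft_force: [-5.6, 15.5, 18.1]
grip_width: 0.0067
```

```bash
python3 -c "
from h import *
import cv2
delta(stand([0,-75,121]),down(3.2))
a=eyes.get_image('top')[160:300,180:500,::-1];b=eyes.get_image('scene')[150:250,120:400,::-1]
cv2.imwrite('pics/v4.png',np.vstack([cv2.resize(a,(800,350),interpolation=2),cv2.resize(b,(800,286),interpolation=2)[:250]]))"
```

```text
t 7.4333 p [ 0.52  -0.012  0.124] w 0.006709585210262596 F [-5.567 15.459 18.062]
shift mm [-2.729  1.658  2.876] turn [-0.184  0.007  0.008] total deg 0.1847354646278005
```

View pics/v4.png

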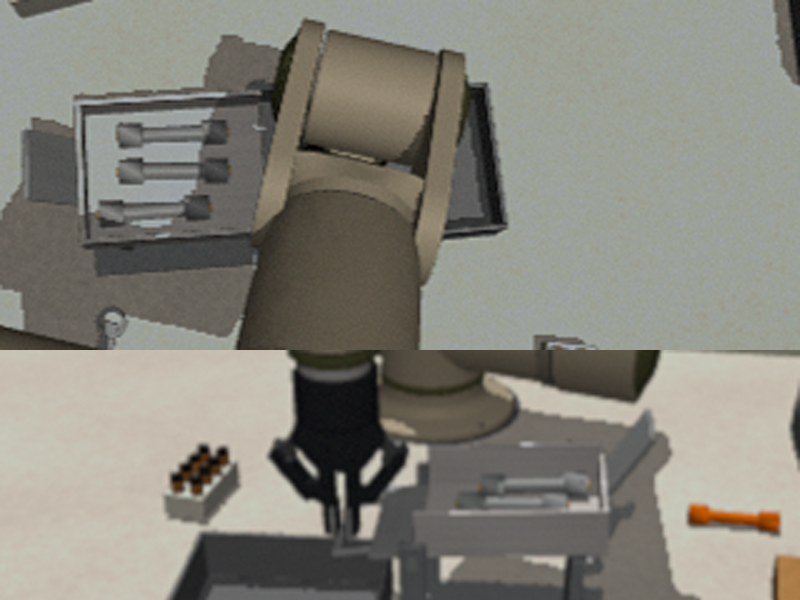

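Call:
arm_command(rows="1 0 0 -2 0 0 0;1 0 0 -2 0 0 0;1 0 0 0 0 0 0;0.8 0 0 0 0 0 0;0.8 0 0 0 0 0 0")

```text
time_s: 7.95
position: [0.5205, -0.0141, 0.1278]
tool_rot: [[0.998, 0.056, 0.0], [0.056, -0.998, -0.001], [0.0, 0.001, -1.0]]
ft_force: [0.5, 0.5, 0.1]
grip_width: 0.0173
```

Call:
arm_command(rows="0.8 0 0 0 0 0 0;0.8 0 0 0 0 0 0;0.8 0 0 -10 0 0 0;0.8 0 0 -20 0 0 0;0.8 0 0 -35 0 0 0")

```text
time_s: 8.37
position: [0.5191, -0.0137, 0.1912]
tool_rot: [[0.998, 0.056, -0.006], [0.056, -0.998, 0.001], [-0.006, -0.002, -1.0]]
ft_force: [0.5, -0.2, 0.2]
grip_width: 0.0171
```

Call:
arm_command(rows="0 0 0 -38 0 0 0;0 0 0 -38 0 0 0;0 0 0 -38 0 0 0;0 0 0 -38 0 0 0;0 0 0 0 0 0 0")

```text
time_s: 8.78
position: [0.5217, -0.0142, 0.3525]
tool_rot: [[0.998, 0.056, 0.013], [0.056, -0.998, -0.004], [0.013, 0.004, -1.0]]
ft_force: [0.3, -0.1, 0.7]
grip_width: 0.0766
```

```bash
python3 -c "
from h import *
import cv2
u=np.array([0,np.sin(np.radians(35)),np.cos(np.radians(35))])
delta(stand(np.array([0,197,205])+60*u),down(3.2,-35))
print(down(3.2,-35)[:,2])
b=eyes.get_image('scene')[150:250,120:400,::-1]
cv2.imwrite('pics/v5.png',cv2.resize(b,(800,286),interpolation=2))"
```

```text
t 8.7833 p [ 0.522 -0.014  0.352] w 0.07656495046162586 F [ 0.256 -0.124  0.664]
shift mm [  -5.494 -307.269   96.879] turn [-34.745  -0.706  -0.216] total deg 34.75273035302518
[ 0.032 -0.573 -0.819]
```

View pics/v5.png

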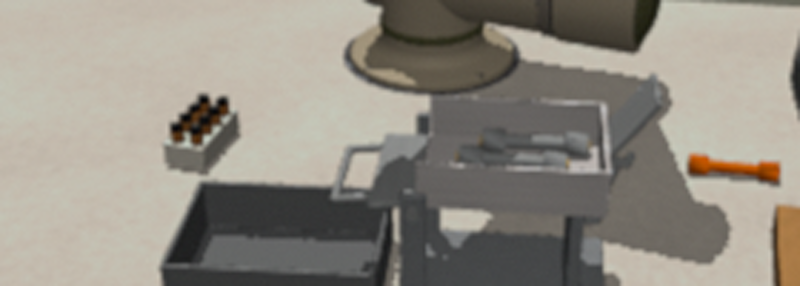

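Call:
arm_command(rows="0 -1 -38 0 0 0 0;0 -1 -38 0 0 0 0;0 -1 -38 0 0 0 0;0 -1 -38 0 0 0 0;0 -1 -38 0 0 0 0")

```text
time_s: 9.25
position: [0.5041, 0.1773, 0.3437]
tool_rot: [[0.998, 0.055, -0.002], [0.055, -0.998, -0.001], [-0.002, 0.0, -1.0]]
ft_force: [1.5, -0.2, -0.5]
grip_width: 0.0856
```

Call:
arm_command(rows="0 0 -38 0 0 0 0;0 0 -38 0 -7 0 0;0 0 -38 0 -7 0 0;0 0 0 0 -7 0 0;0 0 0 0 -7 0 0")

```text
time_s: 9.67
position: [0.4978, 0.2914, 0.339]
tool_rot: [[0.998, 0.053, 0.027], [0.06, -0.878, -0.475], [-0.001, 0.476, -0.88]]
ft_force: [0.6, -0.4, 0.2]
grip_width: 0.0854
```

Call:
arm_command(rows="0 0 0 0 -7 0 0;0 0 0 0 0 0 0;0 0 0 0 0 0 0")

```text
time_s: 9.92
position: [0.4983, 0.2901, 0.3384]
tool_rot: [[0.998, 0.049, 0.03], [0.058, -0.818, -0.572], [-0.003, 0.572, -0.82]]
ft_force: [-0.9, 0.3, 0.3]
grip_width: 0.0853
```

```bash
python3 -c "
from h import *
u=np.array([0,np.sin(np.radians(35)),np.cos(np.radians(35))])
delta(stand(np.array([0,197,205])+0*u),down(3.2,-35));print(readout.observe()['q'])"
```

```text
t 9.9167 p [0.498 0.29  0.338] w 0.08530644403499772 F [-0.859  0.307  0.33 ]
shift mm [  2.458 -49.532 128.049] turn [-0.083  0.087  0.208] total deg 0.24022332351269338
[ 30.653  31.262  50.813 -33.185 112.072 108.385]
```

Call:
arm_command(rows="0 1 -25 0 0 0 0;0 1 -25 0 0 0 0;0 0 0 30 0 0 0;0 0 0 35 0 0 0;0 0 0 0 0 0 0")

```text
time_s: 10.33
position: [0.4986, 0.289, 0.2533]
tool_rot: [[0.999, 0.049, 0.021], [0.052, -0.817, -0.574], [-0.01, 0.575, -0.818]]
ft_force: [0.8, -0.4, -1.7]
grip_width: 0.0853
```

```bash
python3 -c "
from h import *
import cv2
delta(stand(np.array([0,197,205])),down(3.2,-35))
print('pred grip px',(proj('scene',stand([0,197,205]))-[150,110])*2.857)
b=eyes.get_image('scene')[110:250,150:430,::-1]
cv2.imwrite('pics/v6.png',cv2.resize(b,(800,400),interpolation=2))"
```

```text
t 10.3333 p [0.499 0.289 0.253] w 0.08527346492322285 F [ 0.849 -0.411 -1.693]
shift mm [ 2.477 -1.884 57.62 ] turn [0.076 0.608 0.173] total deg 0.6368692518894492
pred grip px [[554.966 218.817]]
```

View pics/v6.png

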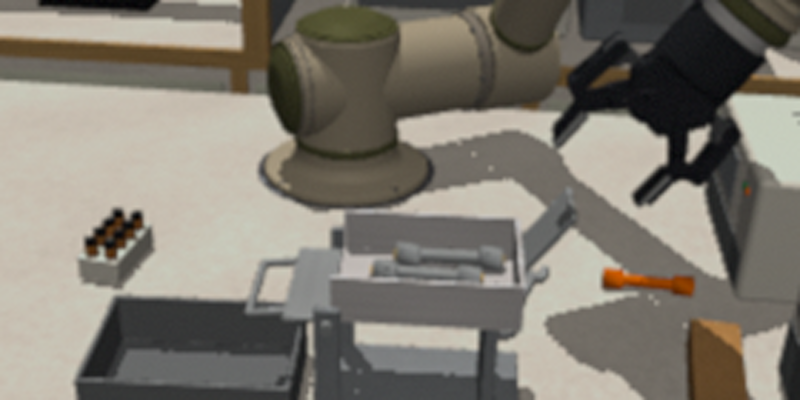

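The blade, at (550,225), is lined up between the open fingers. I'll go in and pinch it.

Call:
arm_command(rows="0 2 -2 25 0 0 0;0 0 0 25 0 0 0;0 0 0 4 0 0 0;0 0 0 0 0 0 0;1 0 0 0 0 0 0")

```text
time_s: 10.8
position: [0.5045, 0.2645, 0.2153]
tool_rot: [[0.998, 0.044, 0.034], [0.055, -0.819, -0.571], [0.003, 0.572, -0.82]]
ft_force: [-0.2, 0.8, -0.1]
grip_width: 0.0757
```

Call:
arm_command(rows="1 0 0 0 0 0 0;1 0 0 0 0 0 0;1 0 0 0 0 0 0;1 0 0 0 0 0 0;1 0 0 0 0 0 0", squeeze=60)

```text
time_s: 11.22
position: [0.5037, 0.2642, 0.2135]
tool_rot: [[0.998, 0.046, 0.033], [0.056, -0.818, -0.572], [0.0, 0.573, -0.819]]
ft_force: [0.5, -0.3, -0.1]
grip_width: 0.0122
```

Call:
arm_command(rows="1 0 0 0 0 0 0;1 0 0 0 0 0 0;1 0 0 0 0 0 0;1 0 0 0 0 0 0;1 0 0 0 0 0 0")

```text
time_s: 11.63
position: [0.5037, 0.2643, 0.2134]
tool_rot: [[0.998, 0.046, 0.033], [0.056, -0.818, -0.572], [0.0, 0.573, -0.82]]
ft_force: [-1.6, 6.3, 2.5]
grip_width: 0.0051
```

```bash
python3 -c "
from h import *
delta(stand(np.array([0,197,205])),down(3.2,-35))
s=readout.observe();R,p=s['tool_rot'],s['position'];o=stand([0,0,130]);ax=Rz(V[2])[:,0]
Q=Ro.from_rotvec(ax*np.radians(3)).as_matrix()
print('row 3deg shift',R.T@(Q@(p-o)+o-p)*1e3,'turn',R.T@ax*3)"
```

```text
t 11.6333 p [0.504 0.264 0.213] w 0.005073305332651613 F [-1.555  6.326  2.538]
shift mm [-1.893  0.641 10.673] turn [-0.042 -0.04   0.005] total deg 0.058395024672351435
row 3deg shift [ 0.003  9.846 -5.981] turn [3.    0.    0.002]
```

Call:
arm_command(rows="1 0 9.85 -5.98 3 0 0;1 0 9.85 -5.98 3 0 0;1 0 9.85 -5.98 3 0 0;1 0 9.85 -5.98 3 0 0;1 0 9.85 -5.98 3 0 0")

```text
time_s: 12.05
position: [0.5051, 0.2356, 0.2634]
tool_rot: [[0.998, 0.053, 0.019], [0.056, -0.939, -0.338], [-0.0, 0.339, -0.941]]
ft_force: [-2.4, 2.6, -2.4]
grip_width: 0.0049
```

Call:
arm_command(rows="1 0 9.85 -5.98 3 0 0;1 0 9.85 -5.98 3 0 0;1 0 9.85 -5.98 3 0 0;1 0 9.85 -5.98 3 0 0;1 0 9.85 -5.98 3 0 0")

```text
time_s: 12.47
position: [0.5069, 0.1949, 0.3041]
tool_rot: [[0.998, 0.056, 0.003], [0.056, -0.995, -0.084], [-0.001, 0.084, -0.996]]
ft_force: [-3.7, -0.4, -2.8]
grip_width: 0.0049
```

Call:
arm_command(rows="1 0 9.85 -5.98 3 0 0;1 0 9.85 -5.98 3 0 0;1 0 0 0 0 0 0;1 0 0 0 0 0 0;1 0 0 0 0 0 0")

```text
time_s: 12.88
position: [0.5078, 0.176, 0.3171]
tool_rot: [[0.998, 0.055, -0.003], [0.055, -0.998, 0.018], [-0.002, -0.018, -1.0]]
ft_force: [-4.3, 3.1, 1.3]
grip_width: 0.0052
```

Call:
arm_command(rows="1 0 0 0 0 0 0;1 0 0 0 0 0 0;1 0 0 0 0 0 0;1 0 0 0 0 0 0;1 0 0 0 0 0 0")

```text
time_s: 13.3
position: [0.5078, 0.1763, 0.3169]
tool_rot: [[0.998, 0.056, -0.003], [0.056, -0.998, 0.018], [-0.002, -0.018, -1.0]]
ft_force: [-5.5, 1.7, 1.4]
grip_width: 0.0049
```

Call:
arm_command(rows="1 0 0 0 0 0 0;1 0 0 0 0 0 0;1 0 0 0 0 0 0;1 0 0 0 0 0 0;1 0 0 0 0 0 0")

```text
time_s: 13.72
position: [0.5078, 0.1763, 0.3169]
tool_rot: [[0.998, 0.056, -0.003], [0.056, -0.998, 0.018], [-0.002, -0.018, -1.0]]
ft_force: [-4.9, 2.0, 1.3]
grip_width: 0.0049
```

Call:
arm_command(rows="1 0 0 0 0 0 0;1 0 0 0 0 0 0;1 0 0 0 0 0 0;1 0 0 0 0 0 0;1 0 0 0 0 0 0")

```text
time_s: 14.13
position: [0.5078, 0.1763, 0.3169]
tool_rot: [[0.998, 0.056, -0.003], [0.056, -0.998, 0.018], [-0.002, -0.018, -1.0]]
ft_force: [-4.5, 3.5, 1.2]
grip_width: 0.0052
```

```bash
python3 -c "
from h import *
import cv2
delta(stand(np.array([0,197,205])),down(3.2,-35))
a=eyes.get_image('top')[160:300,180:500,::-1];b=eyes.get_image('scene')[150:270,120:400,::-1]
cv2.imwrite('pics/v7.png',np.vstack([cv2.resize(a,(600,262),interpolation=2),cv2.resize(b,(600,257),interpolation=2)]))"
```

```text
t 14.1333 p [0.508 0.176 0.317] w 0.0051984218874036 F [-4.529  3.451  1.187]
shift mm [ -0.758 -79.473 113.336] turn [-36.015   0.119   0.049] total deg 36.0150122722576
```

View pics/v7.png

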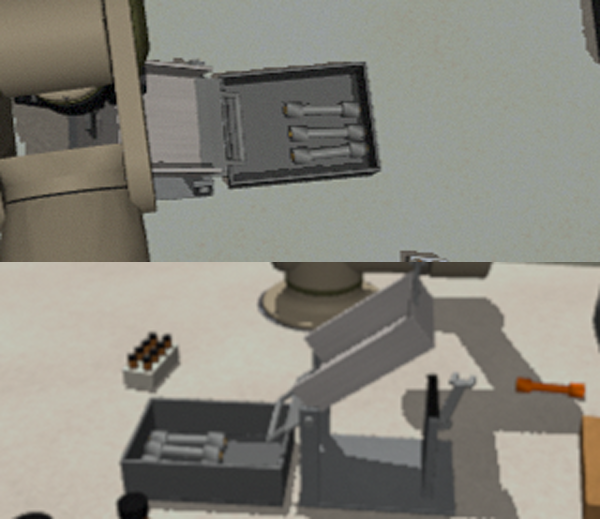

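All three columns are in the bin, at about (320,132) in the picture. I'll lower the tray by reversing the arc.

Call:
arm_command(rows="1 0 -9.52 6.49 -3 0 0;1 0 -9.52 6.49 -3 0 0;1 0 -9.52 6.49 -3 0 0;1 0 -9.52 6.49 -3 0 0;1 0 -9.52 6.49 -3 0 0")

```text
time_s: 14.65
position: [0.5057, 0.2212, 0.2804]
tool_rot: [[0.998, 0.054, 0.013], [0.056, -0.968, -0.244], [-0.0, 0.244, -0.97]]
ft_force: [-2.5, 0.7, -1.7]
grip_width: 0.005
```

Call:
arm_command(rows="1 0 -9.52 6.49 -3 0 0;1 0 -9.52 6.49 -3 0 0;1 0 -9.52 6.49 -3 0 0;1 0 -9.52 6.49 -3 0 0;1 0 -9.52 6.49 -3 0 0")

```text
time_s: 15.07
position: [0.5042, 0.2548, 0.2336]
tool_rot: [[0.998, 0.049, 0.028], [0.056, -0.872, -0.486], [0.0, 0.487, -0.874]]
ft_force: [0.8, 2.7, -0.9]
grip_width: 0.0048
```

Call:
arm_command(rows="1 0 -4.79 3.2 -1.5 0 0;1 0 -4.79 3.2 -1.5 0 0;1 0 -4.79 3.2 -1.5 0 0;1 0 -4.79 3.2 -1.5 0 0;1 0 0 0 0 0 0")

```text
time_s: 15.48
position: [0.5037, 0.2643, 0.2134]
tool_rot: [[0.998, 0.046, 0.033], [0.057, -0.816, -0.575], [0.001, 0.576, -0.818]]
ft_force: [-1.8, 3.4, 6.2]
grip_width: 0.0048
```

```bash
python3 -c "
from h import *
delta([.5037,.2643,.2134],down(3.2,-35))"
```

```text
t 15.4833 p [0.504 0.264 0.213] w 0.004769501611337056 F [-1.76   3.375  6.163]
shift mm [-0.013  0.051 -0.002] turn [ 0.149 -0.06   0.018] total deg 0.1616791672510192
```

Call:
arm_command(rows="0 0 0 0 0 0 0;0 0 0 0 0 0 0;0 0 0 0 0 0 0;0 0 0 0 0 0 0;0 0 0 0 0 0 0")

```text
time_s: 15.9
position: [0.5038, 0.2636, 0.2132]
tool_rot: [[0.998, 0.046, 0.032], [0.056, -0.818, -0.573], [-0.0, 0.574, -0.819]]
ft_force: [0.2, 0.6, -0.1]
grip_width: 0.0656
```

Call:
arm_command(rows="0 0 0 -15 0 0 0;0 0 0 -30 0 0 0;0 0 0 -38 0 0 0;0 0 0 -38 0 0 0;0 0 0 -30 0 0 0")

```text
time_s: 16.32
position: [0.4984, 0.3514, 0.3394]
tool_rot: [[0.998, 0.045, 0.033], [0.056, -0.819, -0.571], [0.002, 0.572, -0.82]]
ft_force: [1.1, -0.1, 0.9]
grip_width: 0.0855
```

Call:
arm_command(rows="0 0 0 0 7 0 0;0 0 0 0 7 0 0;0 0 0 0 7 0 0;0 0 0 0 7 0 0;0 0 0 0 7 0 0")

```text
time_s: 16.73
position: [0.4989, 0.3505, 0.3378]
tool_rot: [[0.998, 0.056, 0.001], [0.056, -0.998, 0.007], [0.002, -0.006, -1.0]]
ft_force: [0.7, -0.2, -0.3]
grip_width: 0.0851
```

```bash
python3 -c "
from h import *
delta([.5205,-.0141,.25],down(3.2))"
```

```text
t 16.7333 p [0.499 0.35  0.338] w 0.08514135402321987 F [ 0.689 -0.232 -0.316]
shift mm [  1.191 365.787  85.415] turn [-0.37  -0.104 -0.014] total deg 0.38413862259149895
```

Call:
arm_command(rows="0 0 36 0 0 0 0;0 0 37 0 0 0 0;0 0 37 0 0 0 0;0 0 37 0 0 0 0;0 0 37 0 0 0 0")

```text
time_s: 17.15
position: [0.5088, 0.1648, 0.337]
tool_rot: [[0.998, 0.056, 0.0], [0.056, -0.998, -0.0], [0.0, 0.0, -1.0]]
ft_force: [0.4, -0.1, 0.5]
grip_width: 0.0856
```

Call:
arm_command(rows="0.8 0 37 0 0 0 0;0.8 0 37 0 0 0 0;0.8 0 37 0 0 0 0;0.8 0 37 30 0 0 0;0.8 1 34 36 -0.4 0 0")

```text
time_s: 17.57
position: [0.52, -0.0076, 0.2814]
tool_rot: [[0.998, 0.055, 0.005], [0.055, -0.998, -0.009], [0.005, 0.009, -1.0]]
ft_force: [0.4, -0.6, 0.3]
grip_width: 0.0259
```

Call:
arm_command(rows="0.8 0 0 20 0 0 0;0.8 0 0 0 0 0 0;0.8 0 0 0 0 0 0;0.8 0 0 0 0 0 0")

```text
time_s: 17.9
position: [0.5202, -0.0047, 0.262]
tool_rot: [[0.998, 0.057, 0.003], [0.057, -0.998, -0.007], [0.002, 0.008, -1.0]]
ft_force: [-0.5, 0.8, -0.6]
grip_width: 0.0169
```

```bash
python3 -c "
from h import *
delta([.5205,-.0141,.1278],down(3.2))"
```

```text
t 17.9 p [ 0.52  -0.005  0.262] w 0.01689470274179005 F [-0.524  0.824 -0.609]
shift mm [ -0.529   8.355 134.245] turn [ 0.434 -0.137  0.061] total deg 0.45943791268951534
```

Call:
arm_command(rows="0.8 0 8.3 0 0.4 0 0;0.8 0 0 35 0 0 0;0.8 0 0 35 0 0 0;0.8 0 0 10 0 0 0;0.8 0 0 0 0 0 0")

```text
time_s: 18.32
position: [0.5195, -0.0133, 0.1789]
tool_rot: [[0.998, 0.057, -0.003], [0.057, -0.998, 0.001], [-0.003, -0.001, -1.0]]
ft_force: [-1.0, -0.0, -0.4]
grip_width: 0.0172
```

```bash
python3 -c "
from h import *
delta([.5205,-.0141,.1278],down(3.2))"
```

```text
t 18.3167 p [ 0.52  -0.013  0.179] w 0.017215934589722884 F [-0.979 -0.032 -0.399]
shift mm [ 1.08   0.952 51.126] turn [-0.072  0.19   0.056] total deg 0.2105209266159577
```

Call:
arm_command(rows="0.8 1 0 20 0 0 0;0.8 0 0 15 0 0 0;0.8 0 0 15 0 0 0;0.8 0 0 0 0 0 0;0.8 0 0 0 0 0 0")

```text
time_s: 18.73
position: [0.522, -0.0136, 0.1318]
tool_rot: [[0.998, 0.056, 0.002], [0.056, -0.998, -0.0], [0.002, 0.0, -1.0]]
ft_force: [0.5, -0.1, 0.9]
grip_width: 0.0172
```

Call:
arm_command(rows="1 0 0 0 0 0 0;1 0 0 0 0 0 0;1 0 0 0 0 0 0;1 0 0 0 0 0 0;1 0 0 0 0 0 0", squeeze=40)

```text
time_s: 19.15
position: [0.522, -0.0127, 0.1323]
tool_rot: [[0.998, 0.056, 0.003], [0.056, -0.998, 0.001], [0.004, -0.001, -1.0]]
ft_force: [0.4, 4.8, 2.1]
grip_width: 0.0059
```

```bash
python3 -c "
from h import *
delta([.5168,.0513,.2112],down(3.2))"
```

```text
t 19.15 p [ 0.522 -0.013  0.132] w 0.0058663439911239455 F [0.387 4.776 2.109]
shift mm [ -1.371 -64.234 -78.835] turn [-0.053 -0.203  0.017] total deg 0.21075409794458674
```

Call:
arm_command(rows="1 0 0.8 -8 0 0 0;1 0 0 -8.1 0 0 0;1 0 -0.9 -8 0 0 0;1 0 -1.7 -7.9 0 0 0;1 0 -2.6 -7.6 0 0 0")

```text
time_s: 19.57
position: [0.5217, -0.009, 0.1716]
tool_rot: [[0.998, 0.056, 0.003], [0.056, -0.998, -0.001], [0.003, 0.001, -1.0]]
ft_force: [4.7, 2.5, -3.9]
grip_width: 0.0054
```

Call:
arm_command(rows="1 0 -3.4 -7.3 0 0 0;1 0 -4.1 -6.9 0 0 0;1 0 -4.8 -6.4 0 0 0;1 0 -5.5 -5.9 0 0 0;1 0 -6.1 -5.3 0 0 0")

```text
time_s: 19.98
position: [0.5209, 0.0127, 0.2045]
tool_rot: [[0.998, 0.055, 0.005], [0.055, -0.998, -0.006], [0.005, 0.006, -1.0]]
ft_force: [1.9, -11.3, 8.0]
grip_width: 0.005
```

Call:
arm_command(rows="1 0 -6.6 -4.6 0 0 0;1 0 -7.1 -3.9 0 0 0;1 0 -7.4 -3.1 0 0 0;1 0 -7.7 -2.3 0 0 0;1 0 -7.9 -1.4 0 0 0")

```text
time_s: 20.4
position: [0.5195, 0.0494, 0.2232]
tool_rot: [[0.998, 0.055, 0.011], [0.055, -0.998, -0.007], [0.01, 0.007, -1.0]]
ft_force: [-4.1, -11.8, 44.6]
grip_width: 0.0012
```

Call:
arm_command(rows="1 0 -1 0 0 0 0;1 0 -1 0 0 0 0;1 0 0 0 0 0 0")

```text
time_s: 20.65
position: [0.52, 0.0519, 0.2245]
tool_rot: [[0.998, 0.056, 0.015], [0.056, -0.998, -0.006], [0.014, 0.007, -1.0]]
ft_force: [-4.2, -6.9, 40.0]
grip_width: 0.0001
```

```bash
python3 -c "
from h import *
import cv2
delta([.5168,.0513,.2112],down(3.2))
b=eyes.get_image('scene')[120:260,120:400,::-1]
cv2.imwrite('pics/v8.png',cv2.resize(b,(800,400),interpolation=2))"
```

```text
t 20.65 p [0.52  0.052 0.225] w 0.0001198143905877802 F [-4.247 -6.885 39.971]
shift mm [-3.454  0.376 13.293] turn [ 0.376 -0.813  0.016] total deg 0.8956111856087108
```

View pics/v8.png

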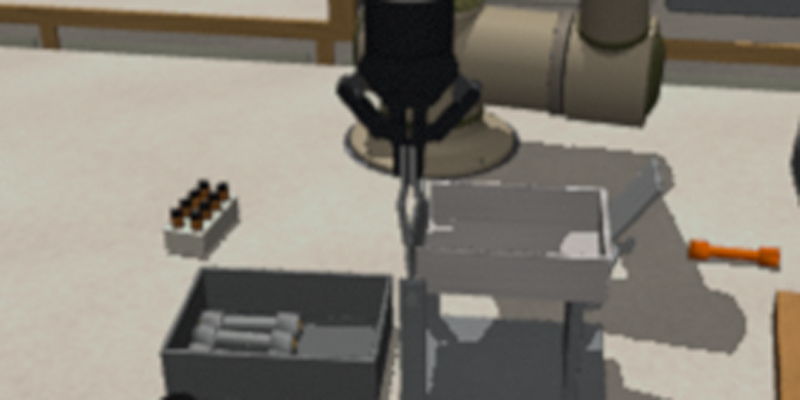

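The grip slipped up off the rod near the top. I'll lift clear, open, and pinch the rod again lower down to push the gate home.

Call:
arm_command(rows="1 0 0 -15 0 0 0;1 0 0 -30 0 0 0;0 0 0 0 0 0 0;0 0 0 0 0 0 0;0 0 0 0 0 0 0")

```text
time_s: 21.12
position: [0.5169, 0.0535, 0.2622]
tool_rot: [[0.998, 0.056, -0.001], [0.056, -0.998, -0.0], [-0.001, 0.0, -1.0]]
ft_force: [0.1, 0.0, 0.5]
grip_width: 0.0356
```

Call:
arm_command(rows="0 0 0 0 0 0 0;0 0 0 0 0 0 0;0 0 0 0 0 0 0;0 0 0 0 0 0 0;0 0 0 0 0 0 0")

```text
time_s: 21.53
position: [0.5173, 0.0535, 0.2619]
tool_rot: [[0.998, 0.056, -0.001], [0.056, -0.998, 0.0], [-0.001, -0.0, -1.0]]
ft_force: [-0.2, 0.2, 0.6]
grip_width: 0.0851
```

```bash
python3 -c "
from h import *
import cv2
delta(stand([0,-9.5,206]),down(3.2))
cv2.imwrite('pics/v9.png',eyes.get_image('scene')[:,:,::-1])
im=cv2.imread('pics/v9.png');a=cv2.imread('pics/scene0.png')
r=np.s_[165:225,235:300]; print('rod ends pred', proj('scene',np.array([stand([s*45,-9.5,205]) for s in (-1,1)])))
cv2.imwrite('pics/v9c.png',cv2.resize(np.hstack([a[r],im[r]]),(780,360),interpolation=2))"
```

```text
t 21.5333 p [0.517 0.053 0.262] w 0.08514456138957187 F [-0.171  0.237  0.639]
shift mm [-3.683  1.84  55.853] turn [-0.005  0.037  0.013] total deg 0.039143433809339476
rod ends pred [[264.705 175.373]
 [261.156 191.611]]
```

View pics/v9c.png

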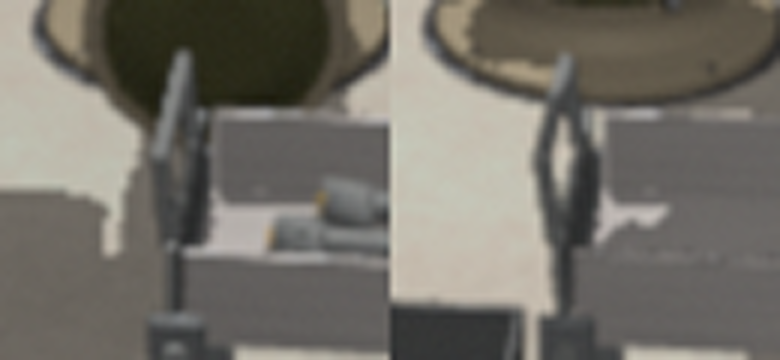

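Left is the start, with the rod's far end at (182,55). Right is now, at (175,58), so the gate is still about 0.1 rad open. I'll pinch again and push it home.

Call:
arm_command(rows="0 -3 2 20 0 0 0;0 0 0 25 0 0 0;0 0 0 11 0 0 0;0 0 0 0 0 0 0;1 0 0 0 0 0 0")

```text
time_s: 22.0
position: [0.5146, 0.0513, 0.2062]
tool_rot: [[0.998, 0.056, -0.001], [0.056, -0.998, 0.0], [-0.001, -0.0, -1.0]]
ft_force: [0.0, -0.1, -0.4]
grip_width: 0.0753
```

Call:
arm_command(rows="1 0 0 0 0 0 0;1 0 0 0 0 0 0;1 0 0 0 0 0 0;1 0 0 0 0 0 0;1 0 0 0 0 0 0")

```text
time_s: 22.42
position: [0.5146, 0.0513, 0.2065]
tool_rot: [[0.998, 0.056, 0.001], [0.056, -0.998, -0.0], [0.001, 0.0, -1.0]]
ft_force: [0.2, -0.8, 0.3]
grip_width: 0.0124
```

Call:
arm_command(rows="1 0 0 0 0 0 0;1 0 0 0 0 0 0;1 0 -3 0 0 0 0;1 0 -2 0 0 0 0;1 0 0 0 0 0 0")

```text
time_s: 22.83
position: [0.5146, 0.053, 0.2067]
tool_rot: [[0.998, 0.055, 0.001], [0.055, -0.998, -0.008], [0.0, 0.008, -1.0]]
ft_force: [-3.1, -19.5, 3.6]
grip_width: 0.0064
```

The gate is against its stop: 20 N of push and no further travel. I'll release, lift away and check.

Call:
arm_command(rows="0 0 0 0 0 0 0;0 0 0 0 0 0 0;0 0 0 0 0 0 0;0 0 0 0 0 0 0;0 0 0 0 0 0 0")

```text
time_s: 23.25
position: [0.5142, 0.0566, 0.206]
tool_rot: [[0.998, 0.056, -0.0], [0.056, -0.998, 0.0], [-0.0, -0.0, -1.0]]
ft_force: [-0.3, -0.2, 0.2]
grip_width: 0.0667
```

Call:
arm_command(rows="0 0 0 -20 0 0 0;0 0 0 -35 0 0 0;0 0 0 -38 0 0 0;0 0 0 -38 0 0 0;0 0 0 0 0 0 0")

```text
time_s: 23.67
position: [0.5156, 0.0564, 0.3443]
tool_rot: [[0.998, 0.057, 0.013], [0.057, -0.998, -0.001], [0.013, 0.002, -1.0]]
ft_force: [-0.1, 0.2, 1.5]
grip_width: 0.0853
```

Call:
arm_command(rows="0 0 38 0 0 0 0;0 0 38 0 0 0 0;0 0 38 0 0 0 0;0 0 38 0 0 0 0;0 0 38 0 0 0 0")

```text
time_s: 24.08
position: [0.5247, -0.1349, 0.3369]
tool_rot: [[0.998, 0.057, 0.0], [0.057, -0.998, 0.0], [0.0, -0.0, -1.0]]
ft_force: [0.8, 0.2, 0.1]
grip_width: 0.085
```

```bash
python3 -c "
from h import *
import cv2
cv2.imwrite('pics/v10.png',eyes.get_image('scene')[:,:,::-1]); cv2.imwrite('pics/t10.png',eyes.get_image('top')[:,:,::-1])
im=cv2.imread('pics/v10.png',0);a=cv2.imread('pics/scene0.png',0);o=cv2.imread('pics/v9.png',0)
def reg(n,t,box,src=a,dst=im):
    x0,y0,x1,y1=box; m=cv2.matchTemplate(dst[y0-10:y1+10,x0-10:x1+10],src[y0:y1,x0:x1],cv2.TM_CCOEFF_NORMED)
    _,v,_,l=cv2.minMaxLoc(m); print(n,t,'shift px',np.array(l)-10,'score %.2f'%v)
reg('gate rod','now vs start',(256,170,272,200)); reg('gate rod','previous vs start',(256,170,272,200),a,o)
reg('blade','now vs start',(332,172,356,204))
for n,b in dict(bottle=(165,258,208,325),beaker=(245,278,288,332),jar=(120,266,155,310),box=(312,288,382,336),carton=(388,220,416,275),rack=(175,180,206,212)).items(): reg(n,'',b)
ta,tb=cv2.imread('pics/top0.png',0),cv2.imread('pics/t10.png',0)
reg('wrench','top',(200,280,234,350),ta,tb)
b=cv2.imread('pics/t10.png');print('bin rim pred top px',proj('top',np.array([stand([x,y,60]) for x,y in((75,-30),(-75,-30),(75,-230),(-75,-230))])))
print(readout.observe()['ft_force'],readout.observe()['position'],readout.observe()['time_s'])
cv2.imwrite('pics/f.png',np.vstack([cv2.resize(b[160:300,180:500],(600,262)),cv2.resize(cv2.imread('pics/v10.png')[150:270,120:400],(600,257))]))"
```

```text
gate rod now vs start shift px [-6 -4] score 0.56
gate rod previous vs start shift px [-7 -5] score 0.61
blade now vs start shift px [1 1] score 0.77
bottle  shift px [0 0] score 0.83
beaker  shift px [0 0] score 0.88
jar  shift px [0 0] score 1.00
box  shift px [0 0] score 1.00
carton  shift px [0 0] score 1.00
rack  shift px [0 0] score 0.83
wrench top shift px [0 0] score 0.27
bin rim pred top px [[295.209 200.874]
 [300.737 260.154]
 [373.988 194.3  ]
 [381.68  253.274]]
[ 0.33  0.54 -0.5 ] [ 0.525 -0.138  0.336] 24.1833
```

```bash
python3 -c "
import cv2
for n in ('scene0','v5','v9','v10'):
    im=cv2.imread(f'pics/{n}.png',0)
    if im.shape!=(420,560): continue
    print(n)
    for r in (182,187,192,197): print(r,im[r,252:276])
"
```

```text
scene0
182 [172 132  89  74  69  56  44  36  32  44 109 132 112  80  68  55  48  38
  48  60  61  61  55  51]
187 [184 185 186 185 187 184 140  95  85 116 130 105  78  66  69  71  56  55
  96 102  95  94  94  95]
192 [187 189 189 188 184 162 124  99  80  71  71  85  99  90  78  59  46  59
  98 102  92  92  91  92]
197 [186 188 186 146 109 104 105 105  89  73  72  75  84  82  60  42  44  70
 135 130 100  94  95  95]
v9
182 [191 191 192 192 185 171 162 160 134  95  76  67  67  72  69  82  89  92
  83  76  76  74  68  67]
187 [190 191 192 192 192 191 191 151  93  74 103 165 147  91  71  81 113 168
 153 110  97  97  98  98]
192 [195 195 194 193 192 190 154  98  72  86 163 192 164 110  67  50  49  63
 101 105  95  95  95  95]
197 [191 192 193 194 193 194 193 150  92  74  99 124 106  65  49  47  47  73
 142 136 104  98  99  99]
v10
182 [190 191 191 191 184 172 162 159 154 128 126 135 115  83  70  67  77  89
  77  63  61  60  54  59]
187 [191 191 191 190 191 190 190 190 173 147 131 120 160 132  79  70  72 154
 152 109  97  96  98  99]
192 [194 194 194 192 191 189 191 178 124  75  77 144 183 147  93  59  45  62
 101 105  95  95  96  95]
197 [192 191 193 192 193 192 194 192 153  97  75  98 105  90  62  44  47  64
  90 100 100  99 100 101]
```

Rod column matches the start picture: its darkest pixels on row 192 are at 261–262 in both. The gate is shut, so I'm handing in.

```bash
python3 -c "
from rig import env; print(env.close_job())"
```

```text
the job is handed in; nothing more can be done
None
```

I finished every step of the task and handed the job in at about 24 s of the 72 s allowed. No verdict is reported, so the result below rests on my own checks.

**What I did**
- I slid the bin by its far wall to the drop place. Its rim corners in the picture were within about 2 mm of the target.
- I pinched the gate rod, lowered the gate fully and tipped the tray to about 36° (0.63 rad). All three columns slid into the bin, as the pictures showed.
- I lowered the tray along the same arc. The gripper came back to its starting pose within 0.1 mm before I released.
- While raising the gate, the grip slipped off the rod just short of shut, and the fingertips pressed on it with about 40 to 45 N. I pinched it again and pushed it home. It stopped against a 20 N push.

**Last checks**
- **Gate:** one row of pixels puts the rod back in its starting column, within about half a pixel. The image match for the rod was poor (score 0.56) because the background had changed, so I relied on the stop force and that row.
- **Tray:** the blade matched within 1 pixel.
- **Bystanders:** six of the seven showed no shift. The wrench match was inconclusive (score 0.27); I didn't find out why, but no move went near it.
- **Bin and columns:** I last saw them in place before the final push on the gate. The picture limit stopped me viewing a last frame.
- **Robot:** clear of everything, with no contact force.

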